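# Clip down the shell jig and hold its sprung cup open

### The job

Take the spring clamp off the crate's edge and clip it over the jig's upright lug and the board's fence together, so that the jig cannot creep, and let go of it. Then pull the jig's sprung slide out by its upright knob until its pointer lines up with the line on the brass index, and finish still holding it there, so that a workmate can set the next eggshell between the cups. Do not shift the jig or disturb the tray, jar, bowl and brush.

Things in the scene. Friction and masses are not known exactly. Their poses are not given: they have to be found in the camera images.
- clamp_grip (a point): middle of the finger grips of the steel spring clamp, 36 mm above its hinge, midway between its two handles. z points from jaws to handles, y along the hinge; squeeze along x. Handles: plates 22 mm wide (y) that flare upwards, 51 mm over their outsides here, 59 mm at their tops 14 mm higher; they begin 30 mm lower. Jaw tips lie 81 mm below this point
- clamp: the clamp (clothes-peg kind, 70 g), standing jaws down on the near (-x) wall of the crate, whose rim lies 17 mm below this origin; origin on its hinge, axes as clamp_grip. When squeezed, its legs turn 0.29 rad each and this frame tilts with one leg; the clamp stays upright between the fingers
- clamp_jaw (a joint): hinge of the clamp: 0 when the jaws grip 16 mm. Squeezing the handles (20 N at the end) opens it to a stop at 0.58 rad: handles then parallel, 28 mm over their outsides, jaws at least 32 mm apart. Jaw pads 22 mm wide, 15 mm high; the spring closes them with about 13 N
- lug_top (a point): middle of the top edge of the jig's lug, an upright plate 60 mm wide (y), 4 mm thick (x), its back (+x) against the board's 12 mm fence, level at the top: 16 mm to clip in all, with its middle 6 mm to +x of this point. 25 mm are free in front of the lug, 34 mm below its top. Clipped as deep as on the crate, clamp_grip stands 53 mm above this point. Axes as the jig
- jig: light-alloy shell-holding jig, 0.7 kg, loose on the board: base 70 mm (x) by 260 mm (y, -150 to +110), 6 mm thick. x points to the fence, y along it away from the knob, z up; origin on its underside. A fixed rubber cup (y = +36 mm) faces the sprung cup; all but the knob is under 54 mm high. Not clipped, it can creep when the slide is pulled
- slide: the jig's sprung slide (plunger, cup, crosshead with pointer, knob), its origin and axes those of the jig when it is home; moves along the jig's -y
- pull_knob (a point): centre of the grip of the black upright knob on the slide: a round post 16 mm across, from 25 mm below to 19 mm above this point, with a cap 24 mm across, 8 mm high. Pull towards the jig's -y. The fence's top lies 33 mm below this point, its front 43 mm to +x. The crosshead under the post is 26 mm (x) by 16 mm (y)
- slide_out (a joint): travel of the sprung slide: 0 home, growing in metres as it is pulled, stop at 0.050. The spring pulls it home with 6 N at 0, rising by 1.6 N per 10 mm
- slide_pointer (a point): tip of the slide's dark pointer blade (3 mm wide), low on the crosshead's -x side, above the white scale on the jig's base
- index_mark (a point): line on the brass index tab (16 by 6 by 6 mm) on the scale at the base's front edge; 20 to 38 mm to the jig's -y of the pointer's home place. It stays where it has been set. The slide is at the mark when slide_pointer and index_mark agree along the jig's y
- board: wooden work board screwed down, 132 mm (x) by 340 mm (y), 15 mm thick, with an upright fence 12 mm thick along its far (+x) side, its top 55 mm above the table; origin under the centre, on the table
- crate: fixed open wooden crate of dyed shells, 240 mm (x) by 200 mm (y), 90 mm high, walls 16 mm; origin under its centre. The clamp is parked on its wall on the -x side
- tray: bystander: egg tray with six shells, 98 by 144 mm, 72 mm high, origin at its underside
- jar: bystander: paste jar, 68 mm across, 85 mm high, origin at its underside
- bowl: bystander: plastic bowl, 110 mm across, 45 mm high, origin at its underside
- brush: bystander: paste brush lying on the table, handle towards its own -x
Mind the look-alikes: they are no part of the job. There is more than one size of the clamp; the job needs the smaller.

How it is judged:
On the way, in this order (a step that is already met when the one before it is completed fails the run):
1. the clamp is clipped over lug and fence together and let go (contact force between clamp and jig above 2 N and contact force between clamp and board above 2 N and horizontal distance between clamp_grip and lug_top below 0.034 m and angle between clamp's own z axis and vertical below 0.4 rad and contact force between the fingers and clamp below 0.2 N), for 0.3 s.
2. with the clamp on, the slide is pulled to the index and held by the fingers (all of step 1 and y of slide_pointer in the frame of index_mark between -0.005 and 0.005 m and contact force between the fingers and slide above 3 N), for 0.5 s.
At the end, for the whole second after the job is handed in: Clamp grips lug and fence (over 2 N on each), upright within 0.4 rad, within 34 mm of the lug's middle, not touched; fingers hold the slide (over 3 N), pointer within 5 mm of the index, at rest, nothing else touching it; jig moved under 12 mm (all of step 2 and contact force between slide and tray below 0.2 N and contact force between slide and jar below 0.2 N and contact force between slide and bowl below 0.2 N and contact force between slide and brush below 0.2 N and contact force between slide and clamp below 0.2 N and velocity of joint slide_out between -0.01 and 0.01 m/s and distance of jig from where it was at the start of the episode below 0.012 m); the arm keeps its last pose, push and grip.
It fails at once if the tray is disturbed (moved over 30 mm) (distance of tray from where it was at the start of the episode above 0.03 m).
It fails at once if the jar is disturbed (moved over 30 mm) (distance of jar from where it was at the start of the episode above 0.03 m).
It fails at once if the bowl is disturbed (moved over 30 mm) (distance of bowl from where it was at the start of the episode above 0.03 m).
It fails at once if the brush is disturbed (moved over 30 mm) (distance of brush from where it was at the start of the episode above 0.03 m).
It fails at once if the jig is dragged out of place (over 25 mm) (distance of jig from where it was at the start of the episode above 0.025 m).
It also fails if it takes over 45 s, if anything falls off the work surface, if the arm or the gripper's body presses on something with over 40 N, if the wrist force passes 120 N, or if a joint passes its speed limit or range.

### The arm

A 6-joint arm with a two-finger parallel gripper is mounted at the origin on the work surface. World frame = base frame: x ahead of the robot, y to its left, z up, the work surface at z = 0. Lengths are in m, angles in rad, forces in N, time in s.
With the tool pointing down it reaches from about 0.325 to 0.75 m from the base axis. Payload 7.6 kg.
Tool frame: the origin (TCP) lies midway between the tips of the shut fingers; the grasp point (between the pads) lies 19 mm behind it (robot.grip_depth is the distance from the TCP to the grasp point, in m); y points along the fingers, z is the direction in which the jaws open and shut, and the axes are right-handed (so a half turn about y gives the same grasp; the last joint's range is limited). The gripper opens to 85 mm and grips with 20 to 120 N. Pads are 22 mm wide; open, the fingers measure 114 mm over their backs; the gripper's body (76 mm by 85 mm) begins 54 mm behind the grasp point. The pads swing forward as they close: fully open they stand 13 mm farther back than shut.
Start: joints at [1.206, 0.052, 1.401, -0, 1.689, -0.07], TCP at [0.153, 0.502, 0.231] pointing down, gripper open.
Joint ranges: [-2.9, 2.9], [-0.91, 2.17], [0.12, 2.37], [-1.06, 4.2], [0.26, 2.73], [-2.93, 2.93]. Speed limits (rad/s): [2.57, 2.57, 3.01, 3.14, 3.14, 3.14].

### API

Orientations are given as a unit quaternion [w, x, y, z].
In Python, from plant import robot, imaging gives the robot as it stands. The module is installed in compiled form; this text tells all that it offers.
- The arm moves only by the shell command python3 -m crank 'ROWS'. ROWS is JSON, a list of rows, each a list of 3 entries, a list of its own where there are three numbers: the turn, a rotation vector about the tool's x, y, z in rad, then the shift along the tool's x, y, z in mm, then the closure, from -1 (fully open) to 1 (shut), so that 0 is half open. A call has 1 to 12 rows; each row shifts and turns the commanded pose from where the row before left it, along the tool's axes as they then stand; what a row does not reach is not made up. A row lasts 1/12 s, in which the tool goes at most 41.7 mm and 7.16 degrees, less where a joint would pass 70% of its speed; a pose out of reach is approached as far as the arm can. A call with a gripper value outside its range is refused whole. The fingers move at their own pace and stop on an object; the grip force is fixed at half the most. Time passes only in rows, so rows that do not move let the fingers close. It gives the time, the measured TCP pose, the force and the opening at its end, in the units of the state.
- robot.sense(): the state, without advancing time (a new reading comes with each control period).
- imaging.read_camera(name): name is "side" or "top" or "wrist"; returns the picture (420x560x3 uint8, red, green, blue); there is no depth.
- imaging.get_calibration(name): a dict with "K" (3x3 intrinsics, pixels), "xyz" and "attitude" of the camera in the world; the wrist camera has in their place "tool_from_camera" (4x4, takes a point from camera to tool coordinates, whose origin is the TCP and whose axes are the tool frame's). Camera axes: x right, y down, z forward; pixel columns grow to the right and rows downward; lengths in m; the calibration is good to about 2 mm. The wrist camera is an equidistant fisheye: a pixel r from the principal point sees the ray r / f radians off the axis. A picture is of the moment at which its call begins: read the wrist's pose just before it. get_calibration takes no time and is no camera call.
- robot.hand_in(): hands the job in, once; it reports no verdict.
The state is a dict: "t": time; "q": joint angles; "qvel": joint speeds; "tau": joint torques, N m; "tool_pos": TCP position; "eef_rot": TCP orientation; "wrist_force": force on the tool from outside, world axes, zero at the start; "ft_torque": the same for the moment, N m; "finger_gap": finger opening in m.
Only numpy, scipy, OpenCV 4.12 (cv2) and the standard library are available. Lean on these libraries where they do the work, as an engineer would, in place of code of your own. Each camera call takes 0.05 s, during which the arm holds its last target.

## Working session

There is one attempt and no reset: what is moved stays moved. The work goes in short steps, Python scripts to look and compute and a shell command to move; the robot and the scene stay as the last step left them, time stands still between calls to the robot, and variables do not carry over. Pictures are saved under pics/ and viewed, and the job is handed in when it is done.

```bash
mkdir -p pics
cat > h.py <<'E'
import numpy as np, cv2
from plant import robot, imaging
from scipy.spatial.transform import Rotation as R
def rot(q): return R.from_quat([q[1],q[2],q[3],q[0]]).as_matrix()
def snap(name,fn):
    s=robot.sense(); im=imaging.read_camera(name); cv2.imwrite('pics/'+fn,im[:,:,::-1]); return s,im
def ray(name,u,v,s=None):
    c=imaging.get_calibration(name);K=np.array(c['K'])
    if name=='wrist':
        dx=(u-K[0,2])/K[0,0];dy=(v-K[1,2])/K[1,1];r=np.hypot(dx,dy)
        d=np.array([dx/r*np.sin(r),dy/r*np.sin(r),np.cos(r)]) if r>0 else np.array([0,0,1.])
        T=np.array(c['tool_from_camera']);Rt=rot(s['eef_rot'])
        return np.array(s['tool_pos'])+Rt@T[:3,3],Rt@T[:3,:3]@d
    d=np.array([(u-K[0,2])/K[0,0],(v-K[1,2])/K[1,1],1.])
    a=np.array(c['attitude']); Rm=rot(a) if a.size==4 else a
    return np.array(c['xyz']),Rm@(d/np.linalg.norm(d))
def onz(name,u,v,z,s=None):
    o,d=ray(name,u,v,s);return o+d*(z-o[2])/d[2]
def tri(rs):
    A=np.zeros((3,3));b=np.zeros(3)
    for o,d in rs:
        P=np.eye(3)-np.outer(d,d);A+=P;b+=P@o
    p=np.linalg.solve(A,b);return p,[np.linalg.norm((np.eye(3)-np.outer(d,d))@(p-o)) for o,d in rs]
def proj(name,p,s=None):
    c=imaging.get_calibration(name);K=np.array(c['K'])
    if name=='wrist':
        T=np.array(c['tool_from_camera']);Rt=rot(s['eef_rot'])
        x=T[:3,:3].T@(Rt.T@(np.array(p)-s['tool_pos'])-T[:3,3])
        r=np.arctan2(np.hypot(x[0],x[1]),x[2]);n=np.hypot(x[0],x[1])
        return K[0,2]+K[0,0]*r*x[0]/n,K[1,2]+K[1,1]*r*x[1]/n
    a=np.array(c['attitude']); Rm=rot(a) if a.size==4 else a
    x=Rm.T@(np.array(p)-c['xyz']);x=K@x/x[2];return x[0],x[1]
def crop(fn,out,x0,y0,x1,y1,k):
    im=cv2.imread('pics/'+fn)[y0:y1,x0:x1];cv2.imwrite('pics/'+out,cv2.resize(im,None,fx=k,fy=k,interpolation=cv2.INTER_CUBIC))
E
python3 - <<'E'
from h import *
for n in('side','top','wrist'):
    snap(n,n+'0.png'); print(n,{k:np.round(v,4).tolist() for k,v in imaging.get_calibration(n).items()})
s=robot.sense();print(s);print(rot(s['eef_rot']).round(3))
E
```

```text
side {'K': [[441.3373, 0.0, 271.8873], [0.0, 441.3373, 214.4924], [0.0, 0.0, 1.0]], 'xyz': [0.3968, -0.6003, 0.8075], 'attitude': [-0.3437, 0.9322, -0.1055, 0.0406]}
top {'K': [[402.4071, 0.0, 285.5823], [0.0, 402.4071, 203.9736], [0.0, 0.0, 1.0]], 'xyz': [0.4068, -0.0352, 0.9421], 'attitude': [-0.0603, 0.7077, -0.7032, 0.0323]}
wrist {'K': [[325.1923, 0.0, 277.9237], [0.0, 325.1923, 214.8739], [0.0, 0.0, 1.0]], 'tool_from_camera': [[-0.0006, 0.9625, 0.2712, -0.069], [-0.0002, -0.2712, 0.9625, -0.1417], [1.0, 0.0006, 0.0003, 0.0], [0.0, 0.0, 0.0, 1.0]]}
{'t': 0.15, 'q': array([ 1.20573118e+00,  5.27158836e-02,  1.40148347e+00,  2.19384957e-05,
        1.68860659e+00, -7.03027870e-02]), 'qvel': array([ 6.78930978e-04, -2.88163444e-03, -3.98803251e-03, -1.75598618e-03,
        4.73180469e-05, -3.64969472e-05]), 'tau': array([ 8.90808205e-04, -3.81953895e+01, -3.60423124e+01, -5.81633208e-05,
        4.63678720e-03, -2.75608294e-06]), 'tool_pos': array([0.15241192, 0.50215424, 0.2306575 ]), 'eef_rot': array([-0.6990239 ,  0.69985824, -0.10393661,  0.10373629]), 'wrist_force': array([-0.02929384, -0.27130799, -0.33005313]), 'ft_torque': array([ 0.0523726 ,  0.00598711, -0.02127532]), 'finger_gap': 0.08555619587278655}
[[ 0.957 -0.     0.291]
 [-0.291 -0.001  0.957]
 [-0.    -1.    -0.001]]
```

View pics/side0.png

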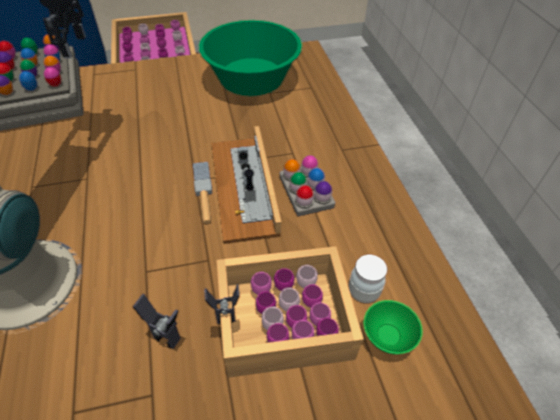

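View pics/top0.png

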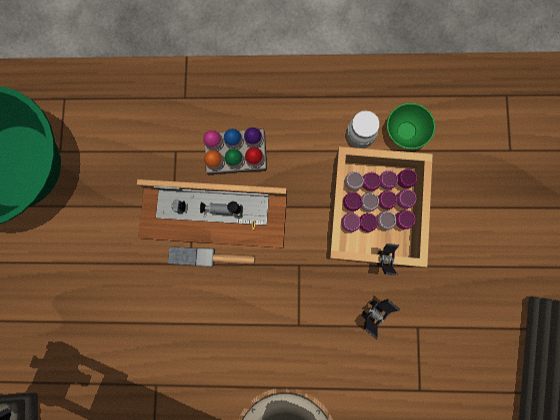

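View pics/wrist0.png

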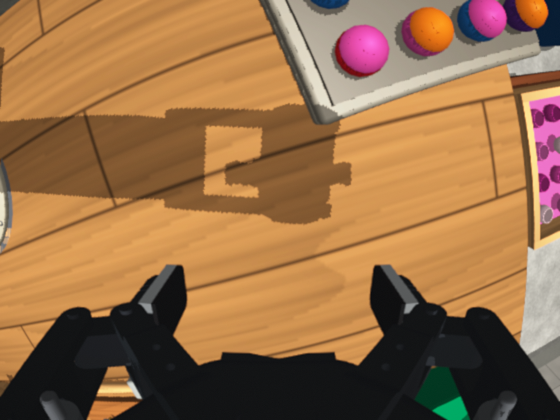

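Side and top views: two clamps. The one at top (387,260) / side (223,305) stands on the crate's near wall. The one at top (380,315) / side (160,320) stands free on the table and looks bigger. The description says small and on the crate wall, so it should be the first. I'll enlarge both to confirm.

Run:
```python
from h import *
a=[('side0.png',120,240,280,360,4),('top0.png',340,230,440,340,5),('top0.png',130,170,300,280,4),('side0.png',190,120,330,250,4)]
for i,(f,*c) in enumerate(a): crop(f,f'c{i}.png',*c)
```

```text
(no output)
```

View pics/c0.png

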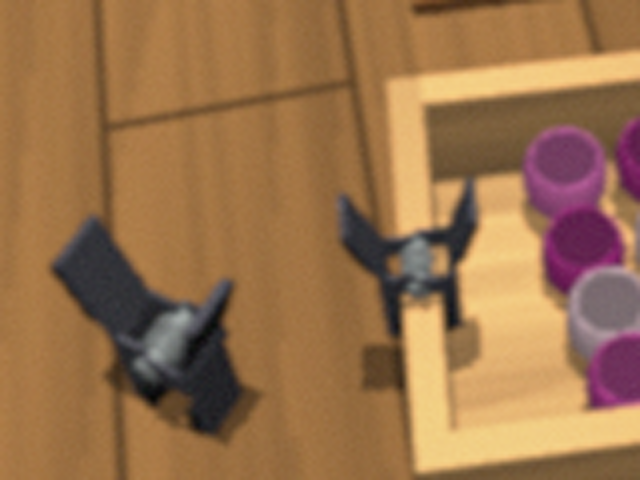

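View pics/c1.png

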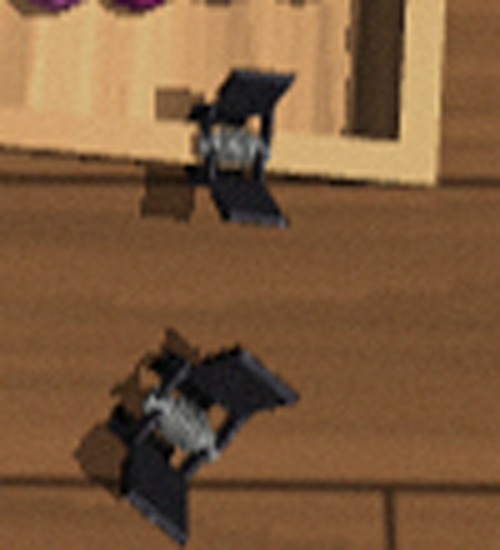

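View pics/c2.png

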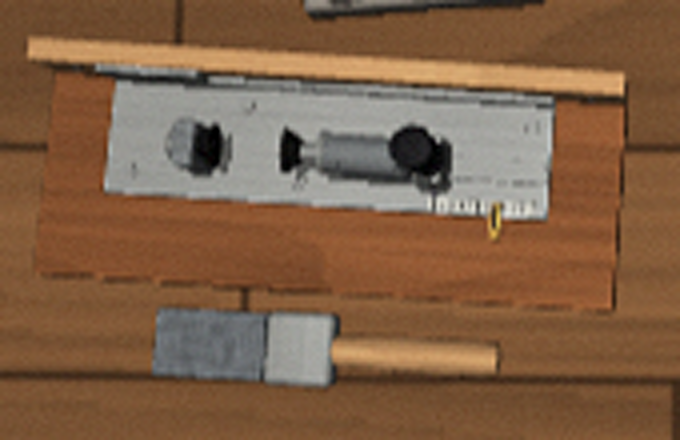

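View pics/c3.png

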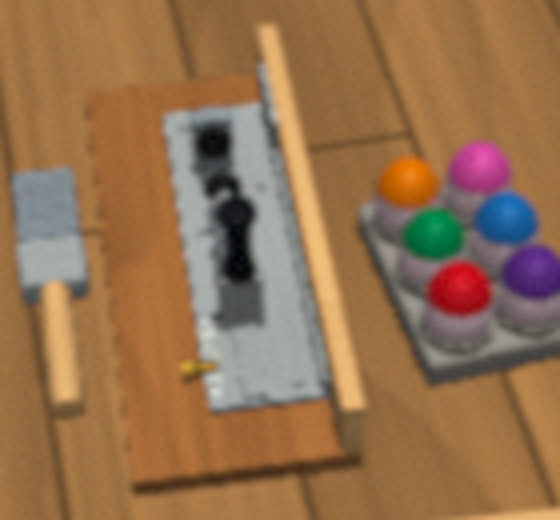

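The clamp on the crate wall is clearly the smaller, and it is the target. The lug is the grey bar against the fence's left end at top (154–180,187), the knob cap is at top (233,207), and the brass tab at (254,225). Next I'll turn these into positions.

Run:
```python
from h import *
c2=lambda u,v:(130+u/4,170+v/4)
c1=lambda u,v:(340+u/5,230+v/5)
p=lambda uv,z:onz('top',*uv,z)
F=[p(c2(*x),.055) for x in[(28,38),(625,73),(28,60),(625,97)]]
for f in F:print('fence',f.round(4))
for a,b in((0,1),(2,3)):
  d=F[a]-F[b];print(np.arctan2(-d[0],d[1]))
for x in[(95,68),(200,76)]:print('lug',p(c2(*x),.055).round(4))
print('knobcap',p(c2(412,148),.115).round(4))
print('tab',p(c2(495,222),.027).round(4))
for x in[(105,190),(547,218),(115,82),(553,98)]:print('base',p(c2(*x),.021).round(4))
for x in[(240,68),(295,75),(222,218),(285,225)]:print('clamp',p(c1(*x),.157).round(4))
# side: handle tops
s0=lambda u,v:(120+u/4,240+v/4)
for x in[(342,197),(472,180)]:print('clside',onz('side',*s0(*x),.157).round(4))
```

```text
fence [0.5785 0.3395 0.055 ]
fence [ 0.5591 -0.0007  0.055 ]
fence [0.5658 0.3388 0.055 ]
fence [ 0.5455 -0.0008  0.055 ]
-0.05713760729802674
-0.05979905938184694
lug [0.5613 0.2999 0.055 ]
lug [0.5568 0.2396 0.055 ]
knobcap [0.5089 0.1077 0.115 ]
tab [0.4774 0.074  0.027 ]
base [0.4952 0.3031 0.021 ]
base [0.4803 0.0448 0.021 ]
base [0.5589 0.3004 0.021 ]
base [0.5501 0.0423 0.021 ]
clamp [ 0.434  -0.2016  0.157 ]
clamp [ 0.4315 -0.2225  0.157 ]
clamp [ 0.3769 -0.1934  0.157 ]
clamp [ 0.3746 -0.2171  0.157 ]
clside [ 0.3767 -0.1966  0.157 ]
clside [ 0.4318 -0.2006  0.157 ]
```

```bash
python3 -m crank '[[[0,0.075,0],[40,0,0],-1],[[0,0.075,0],[40,0,0],-1],[[0,0.075,0],[40,0,0],-1],[[0,0.075,0],[40,0,0],-1],[[0,0.075,0],[40,0,0],-1],[[0,0.075,0],[40,0,0],-1],[[0,0.075,0],[40,0,0],-1],[[0,0.075,0],[40,0,0],-1],[[0,0.075,0],[40,0,0],-1],[[0,0.075,0],[40,0,0],-1],[[0,0.075,0],[40,0,0],-1],[[0,0.075,0],[40,0,0],-1]]'
python3 - <<'E'
from h import *
s=robot.sense();print(s['tool_pos'],s['q']);Rt=rot(s['eef_rot']);print(Rt.round(3),np.arctan2(Rt[1,2],Rt[0,2]))
print(Rt.T@(np.array([.404,-.209,.25])-s['tool_pos'])*1000)
E
```

```text
t: 1.15
tool_pos: [0.5061, 0.199, 0.2308]
eef_rot: [-0.584, 0.584, -0.399, 0.399]
wrist_force: [0.6, 0.7, -0.4]
finger_gap: 0.0856
[0.50607487 0.19902204 0.23082544] [ 3.06743855e-01  1.06020351e-01  1.34489508e+00  7.06856818e-05
  1.69129034e+00 -6.55498704e-02]
[[ 0.364 -0.001  0.931]
 [-0.931 -0.     0.364]
 [-0.    -1.    -0.001]] 0.3723022340798202
[ 342.93646498  -19.06448574 -243.51603207]
```

```bash
python3 -m crank '[[[0,0,0],[31,-2,-22],-1],[[0,0,0],[31,-2,-22],-1],[[0,0,0],[31,-2,-22],-1],[[0,0,0],[31,-2,-22],-1],[[0,0,0],[31,-2,-22],-1],[[0,0,0],[31,-2,-22],-1],[[0,0,0],[31,-2,-22],-1],[[0,0,0],[31,-2,-22],-1],[[0,0,0],[31,-2,-22],-1],[[0,0,0],[31,-2,-22],-1],[[0,0,0],[31,-2,-22],-1]]'; python3 -m crank '[[[0,0.12,0],[0,0,0],-1],[[0,0.12,0],[0,0,0],-1],[[0,0.12,0],[0,0,0],-1],[[0,0.12,0],[0,0,0],-1],[[0,0.0,0],[0,0,0],-1],[[0,0,0],[0,0,0],-1]]'
python3 - <<'E'
from h import *
s,im=snap('wrist','w1.png');print(s['tool_pos'],s['q']);Rt=rot(s['eef_rot']);print(Rt.round(3),np.arctan2(Rt[1,2],Rt[0,2]))
for z in(.143,.157):print(proj('wrist',[.404,-.209,z],s))
E
```

```text
t: 2.07
tool_pos: [0.4045, -0.2068, 0.2533]
eef_rot: [0.585, -0.585, 0.398, -0.398]
wrist_force: [0.3, -0.9, 0.1]
finger_gap: 0.0853
t: 2.57
tool_pos: [0.4053, -0.2052, 0.2531]
eef_rot: [0.474, -0.474, 0.525, -0.524]
wrist_force: [-0.1, -0.6, 0.5]
finger_gap: 0.0854
[ 0.40530754 -0.20517222  0.2530534 ] [-5.49970984e-01 -1.53990844e-01  1.55666905e+00  7.81105097e-05
  1.73933970e+00 -4.49530290e-01]
[[-0.1   -0.     0.995]
 [-0.995  0.    -0.1  ]
 [-0.    -1.    -0.   ]] -0.10042756318448959
(np.float64(277.1452825965078), np.float64(217.0977029558322))
(np.float64(277.0872285594008), np.float64(222.1833785694958))
```

View pics/w1.png

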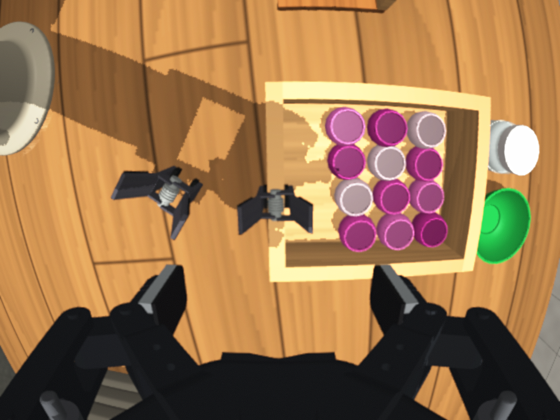

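Run:
```python
from h import *
crop('w1.png','w1c.png',225,165,325,245,7)
```

```text
(no output)
```

View pics/w1c.png

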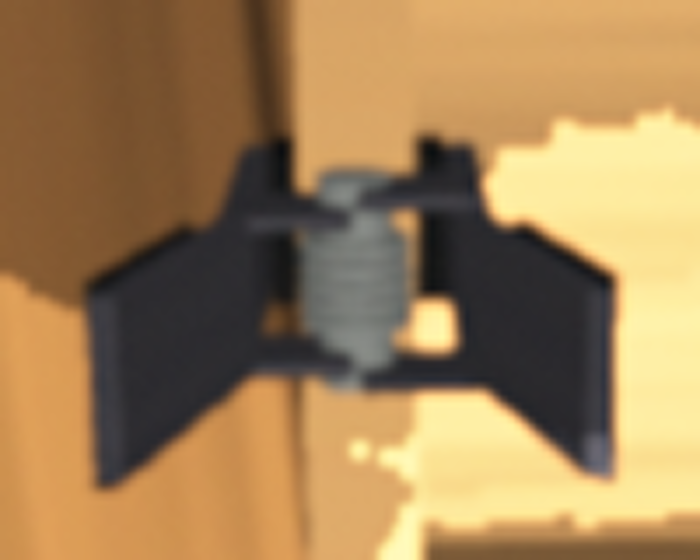

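Run:
```python
from h import *
s=robot.sense();Rt=rot(s['eef_rot'])
f=lambda u,v,z:onz('wrist',225+u/7,165+v/7,z,s)
P=[f(*x,.157) for x in[(88,288),(100,488),(613,280),(608,478)]]
for p in P:print(p.round(4))
d=(P[2]+P[3]-P[0]-P[1])/2;print('span',np.hypot(*d[:2]),'yaw',np.arctan2(d[1],d[0]))
m=sum(P)/4;print(m, 'hinge',f(353,283,.112))
for p in (m,f(353,283,.112)): print(Rt.T@(p-s['tool_pos'])*1000)
```

```text
[ 0.3755 -0.1934  0.157 ]
[ 0.3738 -0.2163  0.157 ]
[ 0.4321 -0.1981  0.157 ]
[ 0.43   -0.2207  0.157 ]
span 0.05661313194715805 yaw -0.08091956596411533
[ 0.40283681 -0.20711126  0.157     ] hinge [ 0.40261412 -0.20691081  0.112     ]
[ 2.23111563 96.10212179 -2.27573326]
[  2.06528029 141.10222437  -2.50602514]
```

```bash
python3 -m crank '[[[0,-0.02,0],[2,30,-2.4],-1],[[0,0,0],[0,35,0],-1],[[0,0,0],[0,30,0],-1],[[0,0,0],[0,20,0],-1],[[0,0,0],[0,15,0],-1],[[0,0,0],[0,0,0],-1],[[0,0,0],[0,0,0],-1]]'
python3 - <<'E'
from h import *
s,im=snap('wrist','w2.png');print(s['tool_pos'],s['wrist_force']);Rt=rot(s['eef_rot']);print(np.arctan2(Rt[1,2],Rt[0,2]))
E
```

```text
t: 3.2
tool_pos: [0.4026, -0.2067, 0.1231]
eef_rot: [0.479, -0.479, 0.521, -0.52]
wrist_force: [-0.6, 1.4, 0.5]
finger_gap: 0.0854
[ 0.40256312 -0.20669288  0.12308059] [-0.64167894  1.38876457  0.54621038]
-0.08185027104530702
```

View pics/w2.png

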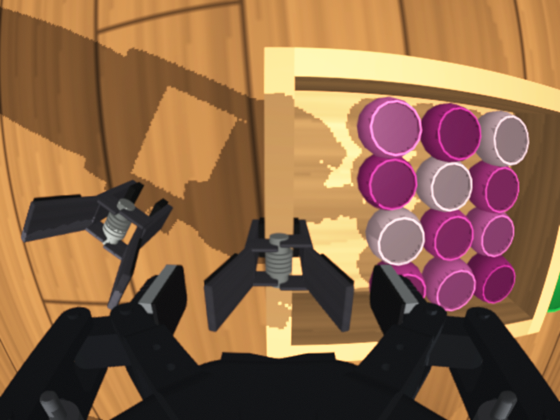

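The clamp's handles at (208–352, 255–330) lie centred between the open fingers, with free air either side. I'll close on them.

```bash
python3 -m crank '[[[0,0,0],[0,0,0],1],[[0,0,0],[0,0,0],1],[[0,0,0],[0,0,0],1],[[0,0,0],[0,0,0],1],[[0,0,0],[0,0,0],1],[[0,0,0],[0,0,0],1],[[0,0,0],[0,0,0],1],[[0,0,0],[0,0,0],1]]'
python3 - <<'E'
from h import *
s,im=snap('wrist','w3.png');print(s['tool_pos'],s['wrist_force'],s['finger_gap'])
E
```

```text
t: 3.92
tool_pos: [0.403, -0.207, 0.1237]
eef_rot: [-0.479, 0.478, -0.52, 0.521]
wrist_force: [-0.7, -0.2, 3.5]
finger_gap: 0.0263
[ 0.40295233 -0.20703789  0.12367559] [-0.71056484 -0.23187948  3.45595811] 0.026265500398445624
```

View pics/w3.png

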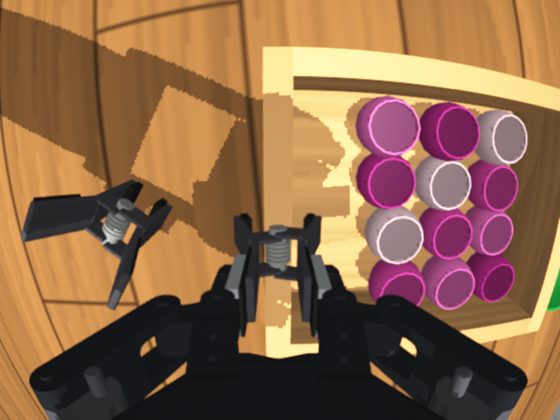

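```bash
python3 -m crank '[[[0,0,0],[0,-15,0],1],[[0,0,0],[0,-30,0],1],[[0,0,0],[0,-30,0],1],[[0,0,0],[0,-25,0],1],[[0,0,0],[0,0,0],1]]'
python3 - <<'E'
from h import *
s,im=snap('wrist','w4.png');print(s['tool_pos'],s['wrist_force'],s['finger_gap'])
E
```

```text
t: 4.38
tool_pos: [0.4044, -0.2079, 0.2287]
eef_rot: [-0.479, 0.478, -0.518, 0.524]
wrist_force: [-0.2, -0.1, 0.2]
finger_gap: 0.0266
[ 0.40436532 -0.20789047  0.22872859] [-0.19077953 -0.10459356  0.22797275] 0.026640429221195652
```

View pics/w4.png

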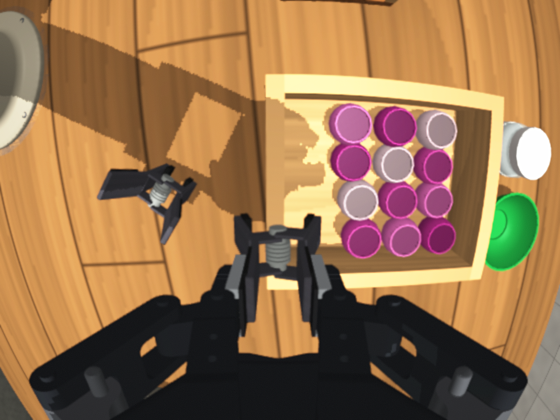

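The clamp is held and clear of the crate. Next I'll carry it over the board at height.

```bash
python3 -m crank '[[[0,0,0],[-25,0,7],1],[[0,0,0],[-40,0,10],1],[[0,0,0],[-40,0,10],1],[[0,0,0],[-40,0,10],1],[[0,0,0],[-40,0,10],1],[[0,0,0],[-40,0,10],1],[[0,0,0],[-40,0,10],1],[[0,0,0],[-40,0,10],1],[[0,0,0],[-40,0,10],1],[[0,0,0],[-40,0,10],1],[[0,0,0],[-40,0,10],1],[[0,0,0],[-40,0,10],1]]';python3 -m crank '[[[0,-0.024,0],[-20,0,4],1],[[0,0,0],[-4,10,0],1],[[0,0,0],[0,30,0],1],[[0,0,0],[0,0,0],1],[[0,0,0],[0,0,0],1]]'
python3 - <<'E'
from h import *
s,im=snap('wrist','w5.png');print(s['tool_pos'],s['wrist_force'],s['finger_gap']);Rt=rot(s['eef_rot']);print(Rt.round(3),np.arctan2(Rt[1,2],Rt[0,2]))
snap('top','t5.png');snap('side','s5.png')
crop('t5.png','t5c.png',130,150,290,270,4);crop('s5.png','s5c.png',180,90,340,210,4)
E
```

```text
t: 5.43
tool_pos: [0.5581, 0.2486, 0.221]
eef_rot: [0.478, -0.48, 0.521, -0.52]
wrist_force: [1.0, 0.6, -0.5]
finger_gap: 0.0266
t: 5.85
tool_pos: [0.5629, 0.269, 0.1799]
eef_rot: [0.482, -0.487, 0.516, -0.514]
wrist_force: [-1.3, -0.4, -0.9]
finger_gap: 0.0264
[0.56285548 0.2689851  0.17990806] [-1.26563194 -0.35765445 -0.94348889] 0.026425894651948396
[[-0.061 -0.006  0.998]
 [-0.998 -0.003 -0.061]
 [ 0.003 -1.    -0.006]] -0.060780496342430525
```

View pics/w5.png

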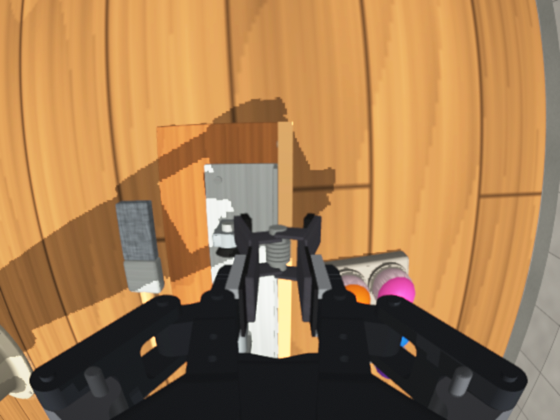

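View pics/s5c.png

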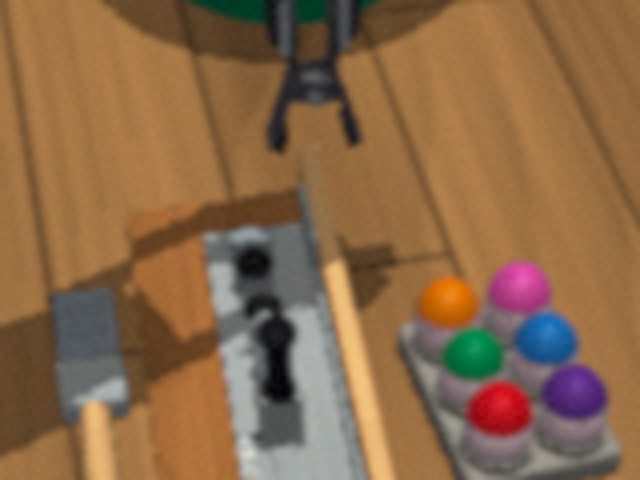

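Run:
```python
from h import *
crop('w5.png','w5c.png',195,110,315,230,6)
```

```text
(no output)
```

View pics/w5c.png

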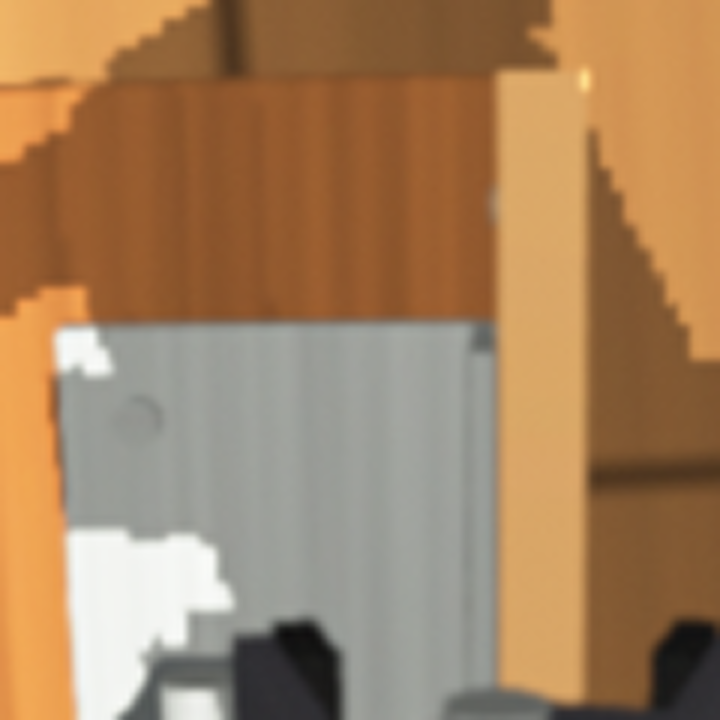

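View pics/t5c.png

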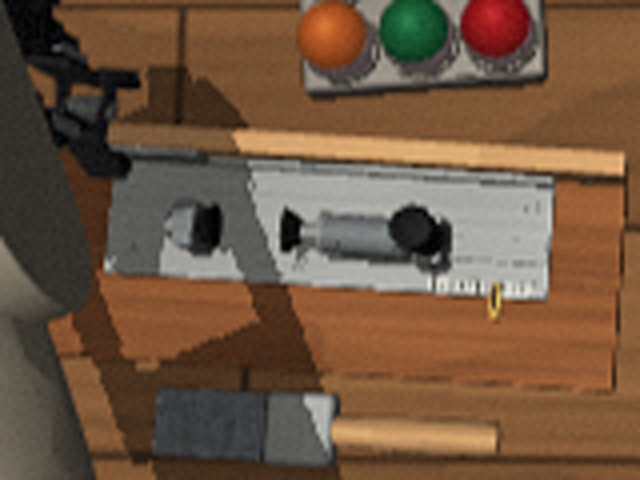

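Run:
```python
from h import *
# pose at w5 (before)
s=robot.sense();s=dict(s)
f=lambda u,v,z:onz('wrist',195+u/6,110+v/6,z,s).round(4)
for x in[(497,75),(588,75),(498,680),(586,690),(470,350),(497,350)]:print(x,f(*x,.055))
print('base',f(57,325,.021),f(495,320,.021),f(75,700,.021))
g=lambda p:((proj('wrist',p,s)[0]-195)*6,(proj('wrist',p,s)[1]-110)*6)
print(g([.5613,.30,.055]),g([.5573,.30,.055]),g([.5568,.24,.055]))
# tips of clamp jaws predicted
Rt=rot(s['eef_rot']);print(s['tool_pos'],(s['tool_pos']-Rt[:,1]*.019-0*Rt[:,0]),Rt.T@(np.array([.5677,.27,.0887])-s['tool_pos'])*1000)
```

```text
(497, 75) [0.569 0.341 0.055]
(588, 75) [0.5815 0.3403 0.055 ]
(498, 680) [0.5639 0.2544 0.055 ]
(586, 690) [0.5766 0.2521 0.055 ]
(470, 350) [0.5629 0.3028 0.055 ]
(497, 350) [0.5667 0.3026 0.055 ]
base [0.4966 0.3072 0.021 ] [0.5664 0.3029 0.021 ] [0.4926 0.2446 0.021 ]
(np.float64(459.83982730101116), np.float64(370.72339700747204)) (np.float64(431.3986954106049), np.float64(372.49452014654133)) (np.float64(455.95798925531244), np.float64(775.5306942412279))
[0.56478345 0.26963697 0.18487714] [0.56474763 0.26962242 0.2038771 ] [-0.4556887  96.18271312  2.7125046 ]
```

Run:
```python
from h import *
s,im=snap('wrist','w6.png');crop('w6.png','w6c.png',195,110,315,230,6)
print(s['tool_pos'],s['qvel'].round(3))
s,im=snap('wrist','w7.png')
print(s['tool_pos'],s['qvel'].round(3));
g=cv2.cvtColor(im,cv2.COLOR_RGB2GRAY)
for v in(130,140,150,170,190,210):
    r=im[v,262:300].astype(int);print(v,' '.join(f'{a[0]}/{a[2]}' for a in r))
```

```text
[0.56478345 0.26963697 0.18487714] [ 0.001 -0.009 -0.01   0.004 -0.001 -0.   ]
[0.56487356 0.26980128 0.18515087] [ 0.003  0.    -0.002 -0.001 -0.005 -0.   ]
130 157/50 154/49 155/49 159/50 159/49 155/49 151/47 149/47 148/46 148/46 150/48 170/64 201/88 218/103 220/104 220/104 219/103 220/104 219/103 220/103 219/103 220/104 220/104 220/103 219/104 220/103 221/98 215/89 211/85 210/84 210/85 209/83 209/83 209/82 211/85 212/85 212/85 213/86
140 156/49 155/49 155/48 159/49 159/50 153/47 150/46 148/47 148/46 147/45 147/47 160/57 194/83 216/101 219/105 218/104 218/104 219/104 218/103 219/104 219/104 218/104 219/104 219/104 219/103 213/100 178/76 141/57 127/49 125/49 145/56 193/75 209/83 210/83 210/83 211/84 212/85 213/85
150 156/49 155/49 155/48 158/49 158/49 154/48 149/46 146/46 146/46 145/46 145/47 160/59 195/84 216/102 219/104 219/104 218/103 219/103 219/105 218/104 219/104 218/104 219/104 219/105 220/105 213/100 182/80 144/58 130/50 127/50 127/50 127/49 125/49 124/48 144/56 194/76 211/84 213/86
170 159/156 158/155 159/156 159/157 161/158 160/157 149/146 142/140 146/145 149/148 146/143 148/121 185/103 213/101 218/102 218/103 218/103 217/102 218/103 217/103 217/102 218/103 217/102 217/102 218/103 213/100 184/81 148/59 132/51 129/49 128/50 127/50 127/50 127/50 126/49 126/49 128/50 128/50
190 158/156 154/152 155/153 157/154 159/157 160/157 160/157 159/156 157/155 155/153 150/149 144/128 182/107 213/103 219/104 218/104 218/105 217/104 217/104 218/105 218/105 217/104 218/105 218/104 219/105 211/100 163/72 99/40 80/32 80/31 80/32 80/32 80/32 81/32 80/31 82/33 83/34 84/33
210 157/155 154/152 153/151 156/154 158/154 157/154 155/152 149/146 149/145 153/151 150/150 150/135 186/114 212/103 217/102 216/102 217/103 216/102 216/102 217/103 216/103 216/103 217/104 216/102 217/103 211/99 179/78 141/56 132/51 133/51 132/51 131/50 130/50 130/51 129/50 128/50 126/50 127/50
```

View pics/w6c.png

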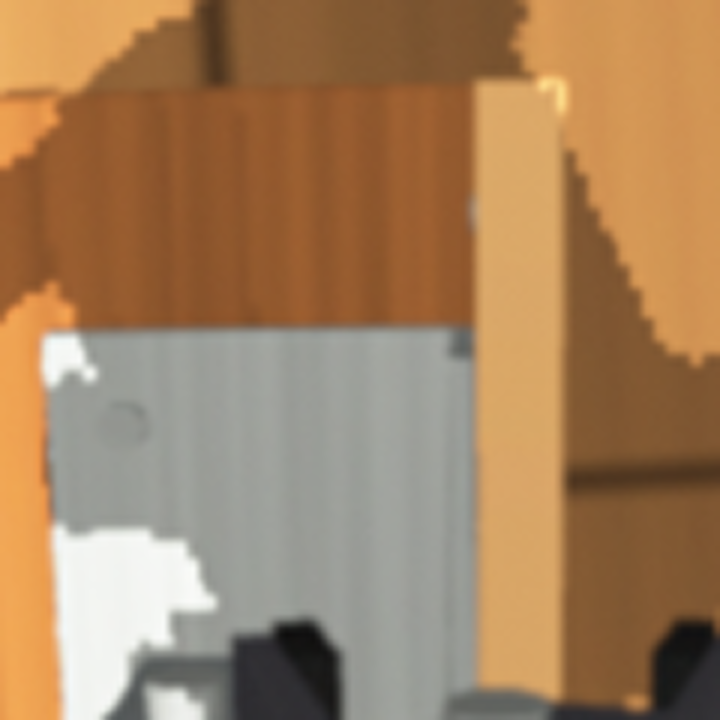

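```bash
python3 - <<'E'
from h import *
s=robot.sense()
f=lambda u,v,z:onz('wrist',195+u/6,110+v/6,z,s).round(4)
for x in[(474,82),(566,82),(476,680),(562,690),(447,357),(475,357)]:print(x,f(*x,.055))
for v in(140,150,170,190,210):
  print(onz('wrist',273.5,v,.055,s).round(4),onz('wrist',288.2,v,.055,s).round(4))
print('base',f(42,332,.021),f(475,327,.021))
print(proj('wrist',[.4,.4,0],s))
E
cd pics; python3 -c "
import cv2
im=cv2.imread('w7.png')[155:225,255:300];cv2.imwrite('w7c.png',cv2.resize(cv2.convertScaleAbs(im,alpha=1.6,beta=-60),None,fx=10,fy=8,interpolation=2))
im=cv2.imread('top0.png')[175:215,145:215];cv2.imwrite('t0l.png',cv2.resize(im,None,fx=10,fy=10,interpolation=2))"
```

```text
(474, 82) [0.5659 0.3406 0.055 ]
(566, 82) [0.5786 0.3398 0.055 ]
(476, 680) [0.5609 0.2548 0.055 ]
(562, 690) [0.5733 0.2526 0.055 ]
(447, 357) [0.5598 0.3023 0.055 ]
(475, 357) [0.5637 0.3021 0.055 ]
[0.5647 0.327  0.055 ] [0.5769 0.3262 0.055 ]
[0.5642 0.3186 0.055 ] [0.5764 0.3179 0.055 ]
[0.5631 0.3017 0.055 ] [0.5755 0.301  0.055 ]
[0.562  0.2845 0.055 ] [0.5745 0.2838 0.055 ]
[0.5609 0.2669 0.055 ] [0.5736 0.2662 0.055 ]
base [0.4941 0.3066 0.021 ] [0.5634 0.3023 0.021 ]
(np.float64(116.91500804993672), np.float64(86.50548894094425))
```

View pics/w7c.png

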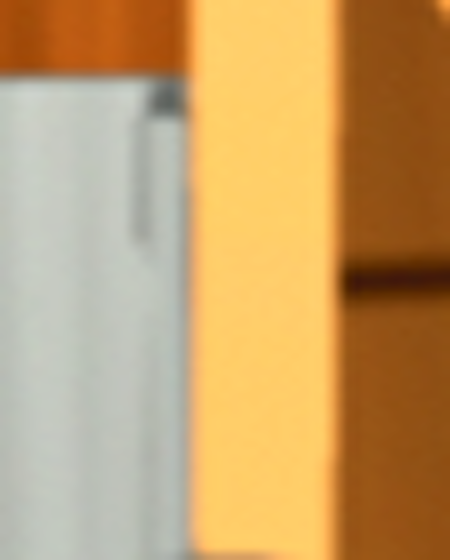

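View pics/t0l.png

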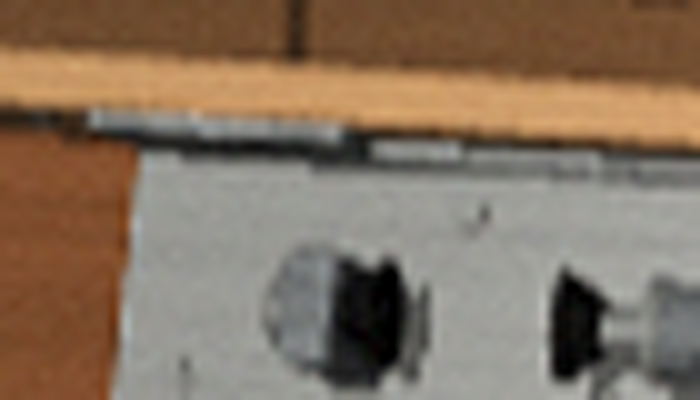

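```bash
python3 -m crank '[[[0,0,0],[0,20,0.6],1],[[0,0,0],[0,20,0],1],[[0,0,0],[0,15,0],1],[[0,0,0],[0,15,0],1],[[0,0,0],[0,0,0],1],[[0,0,0],[0,0,0],1]]'
python3 - <<'E'
from h import *
s,im=snap('wrist','w8.png');print(s['tool_pos'],s['wrist_force'],s['finger_gap'])
snap('side','s8.png');crop('s8.png','s8c.png',200,80,300,170,7)
E
```

```text
t: 6.6
tool_pos: [0.5649, 0.2699, 0.1137]
eef_rot: [0.485, -0.485, 0.515, -0.515]
wrist_force: [-0.4, 0.3, -0.2]
finger_gap: 0.0261
[0.56489181 0.26993615 0.11365873] [-0.44689742  0.25957421 -0.24487046] 0.026111743547523266
```

View pics/w8.png

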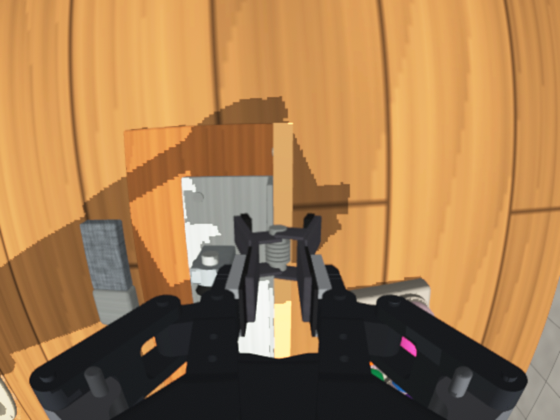

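View pics/s8c.png

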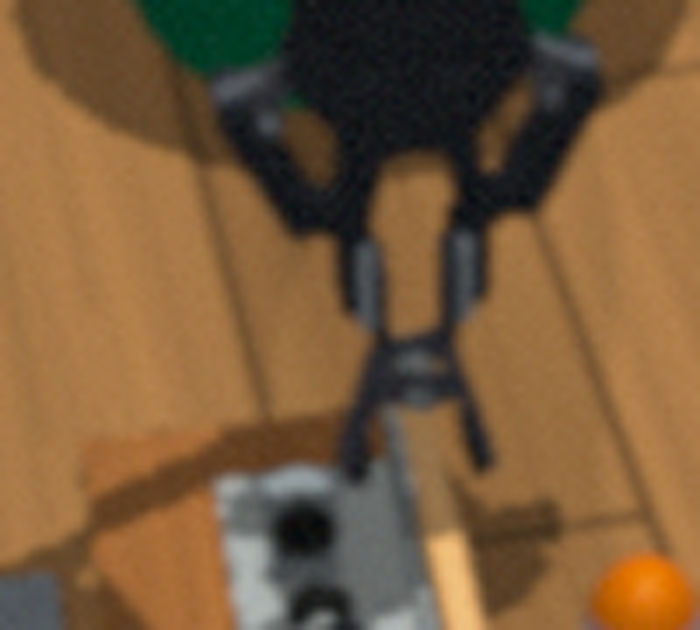

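The open jaws straddle lug and fence about evenly: tips at (350,470) and (485,465) in the side crop, bars at 390–450. I'll go down the rest.

```bash
python3 -m crank '[[[0,0,0],[0,12,0.3],1],[[0,0,0],[0,8,0],1],[[0,0,0],[0,4,0],1],[[0,0,0],[0,0,0],1],[[0,0,0],[0,0,0],1]]'
python3 - <<'E'
from h import *
s=robot.sense();print(s['tool_pos'],s['wrist_force'],s['finger_gap'])
snap('side','s9.png');crop('s9.png','s9c.png',200,80,300,170,7)
E
```

```text
t: 7.12
tool_pos: [0.5655, 0.2702, 0.0901]
eef_rot: [-0.485, 0.484, -0.515, 0.515]
wrist_force: [-0.0, -0.6, 5.0]
finger_gap: 0.0264
[0.56551313 0.27024918 0.09010871] [-0.04654789 -0.61999067  4.98931705] 0.02638990723348716
```

View pics/s9c.png

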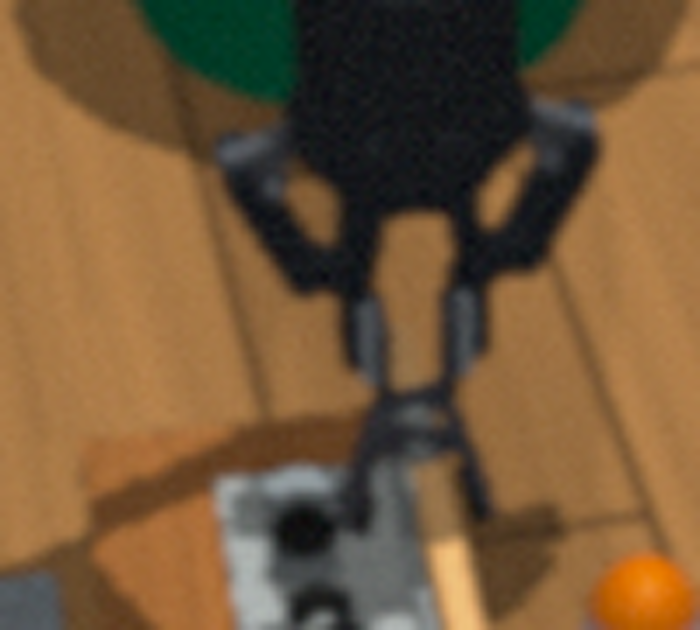

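```bash
python3 -m crank '[[[0,0,0],[0,-1,0],1],[[0,0,0],[0,0,0],0.3],[[0,0,0],[0,0,0],0],[[0,0,0],[0,0,0],-0.3],[[0,0,0],[0,0,0],-0.6],[[0,0,0],[0,0,0],-1],[[0,0,0],[0,0,0],-1],[[0,0,0],[0,0,0],-1],[[0,0,0],[0,0,0],-1]]'
python3 - <<'E'
from h import *
s,im=snap('wrist','w10.png');print(s['tool_pos'],s['wrist_force'],s['finger_gap'])
snap('side','s10.png');crop('s10.png','s10c.png',200,80,300,170,7)
E
```

```text
t: 7.92
tool_pos: [0.5652, 0.2702, 0.0904]
eef_rot: [0.485, -0.485, 0.515, -0.515]
wrist_force: [0.5, -0.3, 0.1]
finger_gap: 0.0854
[0.56522259 0.27015047 0.09038042] [ 0.49171327 -0.31077698  0.08806465] 0.08538072516841665
```

View pics/w10.png

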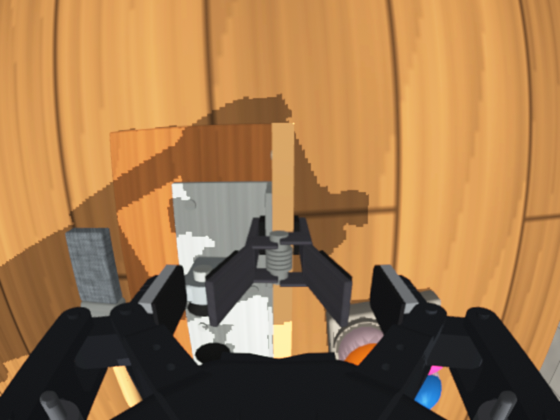

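View pics/s10c.png

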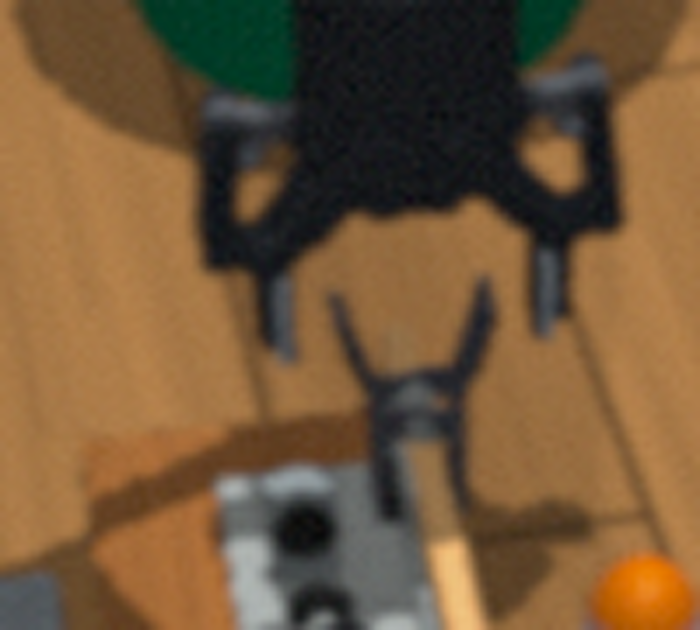

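The clamp grips lug and fence, upright, with the fingers clear on both sides. I'll rise, turn so the jaws open along the slide axis, and look at knob, pointer and index.

```bash
python3 -m crank '[[[0,0,0],[0,-20,0],-1],[[0,0,0],[0,-35,0],-1],[[0,0,0],[0,-35,0],-1],[[0,0,0],[0,-20,0],-1],[[0,0,0],[30,0,-12],-1],[[0,0,0],[35,0,-15],-1],[[0,0,0],[35,0,-15],-1],[[0,0,0],[35,0,-15],-1],[[0,0,0],[15,0,-5],-1]]';python3 -m crank '[[[0,-0.12,0],[0,0,0],-1],[[0,-0.12,0],[0,0,0],-1],[[0,-0.12,0],[0,0,0],-1],[[0,-0.12,0],[0,0,0],-1],[[0,-0.12,0],[0,0,0],-1],[[0,-0.12,0],[0,0,0],-1],[[0,-0.12,0],[0,0,0],-1],[[0,-0.12,0],[0,0,0],-1],[[0,-0.12,0],[0,0,0],-1],[[0,-0.12,0],[0,0,0],-1],[[0,-0.12,0],[0,0,0],-1],[[0,-0.12,0],[0,0,0],-1]]';python3 -m crank '[[[0,-0.12,0],[0,0,0],-1],[[0,0,0],[0,0,0],-1],[[0,0,0],[0,0,0],-1],[[0,0,0],[0,0,0],-1]]'
python3 - <<'E'
from h import *
s,im=snap('wrist','w11.png');print(s['tool_pos'],s['wrist_force'],s['qvel'].round(3));Rt=rot(s['eef_rot']);print(Rt.round(3),np.arctan2(Rt[1,2],Rt[0,2]))
print(proj('wrist',[.509,.108,.115],s),proj('wrist',[.477,.074,.027],s))
E
```

```text
t: 8.77
tool_pos: [0.4927, 0.1213, 0.2005]
eef_rot: [-0.484, 0.485, -0.515, 0.515]
wrist_force: [-0.4, -0.7, -0.6]
finger_gap: 0.0854
t: 9.77
tool_pos: [0.4943, 0.1241, 0.2005]
eef_rot: [0.704, -0.704, 0.065, -0.065]
wrist_force: [-0.3, -0.7, -0.0]
finger_gap: 0.0854
t: 10.1
tool_pos: [0.4943, 0.1241, 0.2004]
eef_rot: [0.707, -0.707, 0.026, -0.026]
wrist_force: [0.8, -1.0, 0.4]
finger_gap: 0.0855
[0.49432164 0.12412995 0.20037493] [ 0.81527995 -0.95149775  0.43912705] [-0.    -0.001 -0.001 -0.    -0.001 -0.012]
[[ 0.997  0.     0.074]
 [-0.074  0.     0.997]
 [ 0.    -1.     0.   ]] 1.4965561106806033
(np.float64(257.56285345154004), np.float64(241.77396121862918)) (np.float64(225.95595780786164), np.float64(182.43885365278234))
```

View pics/w11.png

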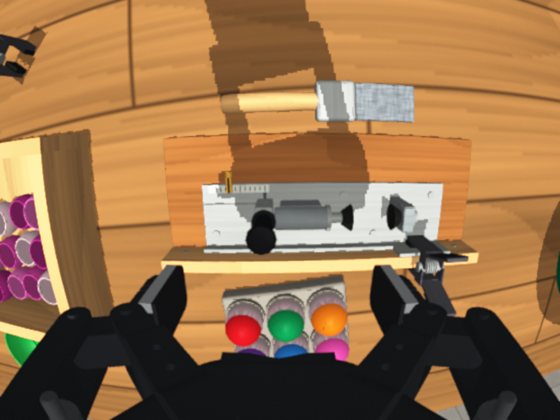

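Run:
```python
from h import *
crop('w11.png','w11c.png',200,165,320,260,6)
```

```text
(no output)
```

View pics/w11c.png

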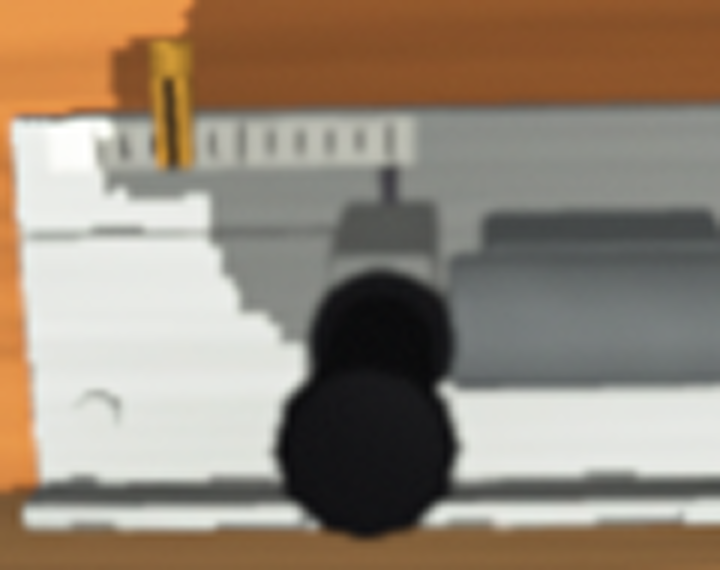

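Run:
```python
from h import *
s=robot.sense();Rt=rot(s['eef_rot'])
f=lambda u,v,z:onz('wrist',200+u/6,165+v/6,z,s)
y=np.array([.058,1,0]);y/=np.linalg.norm(y)
m=[f(168,80,.027),f(172,160,.027)];p=[f(390,168,.025),f(390,168,.03),f(390,190,.027)]
print('mark',m,'ptr',p);print([[(b-a)@y*1000 for a in m] for b in p])
k=f(368,448,.115);print('knob',k)
k2=onz('wrist',200+380/6,165+340/6,.095,s);print(k2)
print('to knob',Rt.T@(np.array([k[0],k[1],.088])-s['tool_pos'])*1000)
# fence yaw from wrist: front edge of base
a=f(30,505,.021);print(a)
```

```text
mark [array([0.47307905, 0.07648267, 0.027     ]), array([0.48652904, 0.07573386, 0.027     ])] ptr [array([0.49110172, 0.11167718, 0.025     ]), array([0.49006644, 0.11195439, 0.03      ]), array([0.49439617, 0.11148274, 0.027     ])]
[[np.float64(36.1790231749794), np.float64(36.14778380774559)], [np.float64(36.39582446896141), np.float64(36.3645851017276)], [np.float64(36.17566090317538), np.float64(36.14442153594157)]]
knob [0.50751243 0.11098192 0.115     ]
[0.49968232 0.11230469 0.095     ]
to knob [ 14.1167779  112.33227371 -12.163682  ]
[0.54837663 0.04143139 0.021     ]
```

```bash
python3 -m crank '[[[0,-0.016,0],[15,10,-15],-1],[[0,0,0],[0,30,0],-1],[[0,0,0],[0,30,0],-1],[[0,0,0],[0,25,0],-1],[[0,0,0],[0,20,0],-1],[[0,0,0],[0,15,0],-1],[[0,0,0],[0,0,0],-1],[[0,0,0],[0,0,0],-1]]'
python3 - <<'E'
from h import *
s,im=snap('wrist','w12.png');print(s['tool_pos'],s['wrist_force'])
snap('side','s12.png');crop('s12.png','s12c.png',190,80,320,190,6)
E
```

```text
t: 10.82
tool_pos: [0.5079, 0.1081, 0.07]
eef_rot: [-0.707, 0.707, -0.02, 0.019]
wrist_force: [0.3, -1.0, 0.9]
finger_gap: 0.0854
[0.50791812 0.10805632 0.07003754] [ 0.28414056 -1.02586734  0.9035299 ]
```

View pics/w12.png

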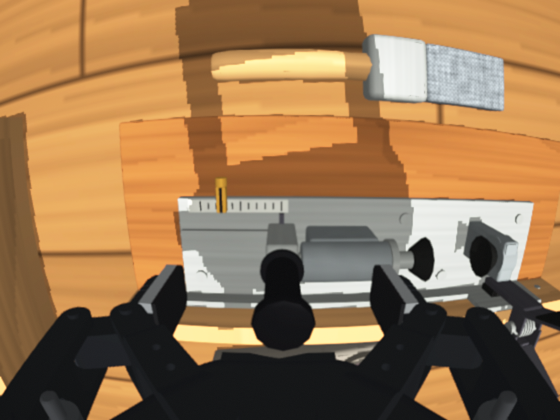

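View pics/s12c.png

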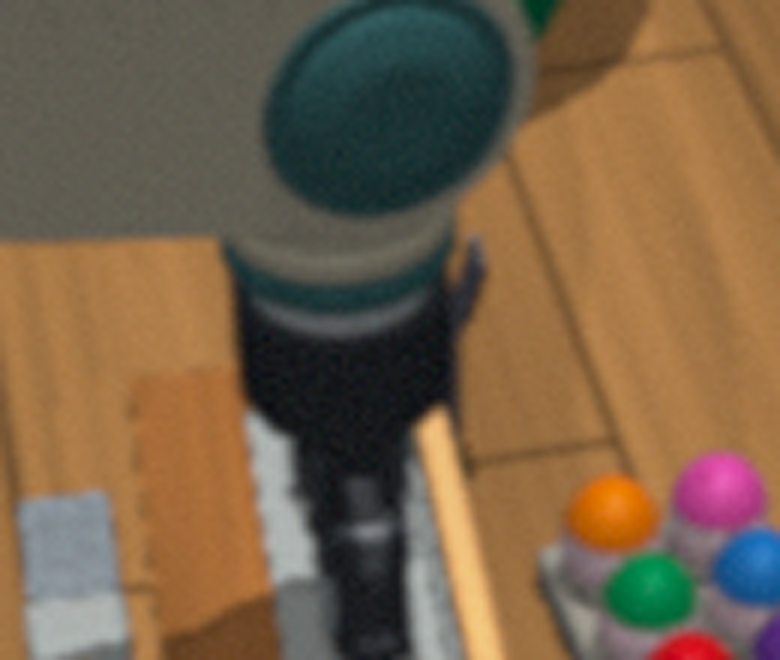

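The knob (283,290) stands between the fingers and a little to their +y side, as planned, so closing eases the slide outwards. I'll close now.

```bash
python3 -m crank '[[[0,0,0],[0,0,0],1],[[0,0,0],[0,0,0],1],[[0,0,0],[0,0,0],1],[[0,0,0],[0,0,0],1],[[0,0,0],[0,0,0],1],[[0,0,0],[0,0,0],1],[[0,0,0],[0,0,0],1],[[0,0,0],[0,0,0],1],[[0,0,0],[0,0,0],1]]'
python3 - <<'E'
from h import *
s,im=snap('wrist','w13.png');print(s['tool_pos'],s['wrist_force'],s['finger_gap']);crop('w13.png','w13c.png',190,160,310,250,6)
E
```

```text
t: 11.67
tool_pos: [0.5084, 0.1091, 0.0702]
eef_rot: [0.707, -0.706, 0.019, -0.019]
wrist_force: [2.6, 6.4, -2.3]
finger_gap: 0.018
[0.50837237 0.10906337 0.07017348] [ 2.59718991  6.4050204  -2.27367523] 0.018036185237132917
```

View pics/w13.png

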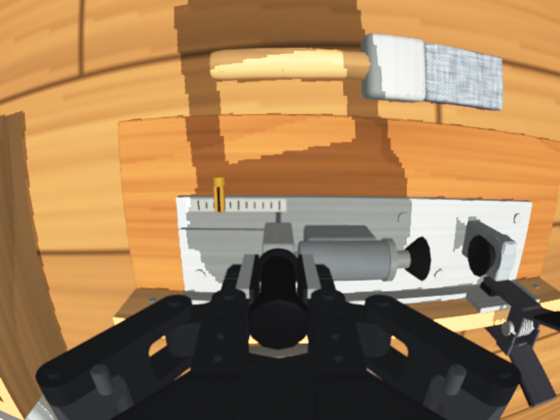

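View pics/w13c.png

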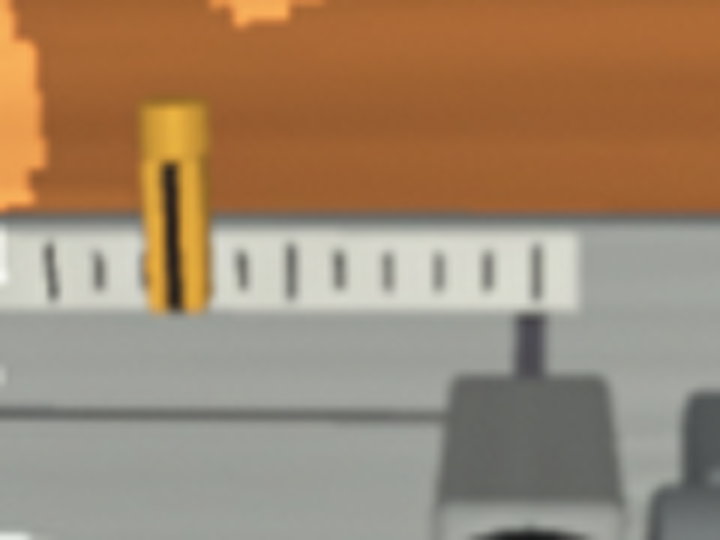

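Run:
```python
from h import *
s=robot.sense();Rt=rot(s['eef_rot'])
f=lambda u,v,z:onz('wrist',190+u/6,160+v/6,z,s)
y=np.array([.058,1,0])
for m in (f(171,170,.027),f(174,300,.027)):
  for z in(.023,.027): print((f(530,320,z)-m)@y*1000)
print(Rt.round(3))
```

```text
35.151378629054605
35.13294716717994
35.37051314559998
35.35208168372532
[[ 0.999  0.001  0.054]
 [-0.054  0.002  0.999]
 [ 0.001 -1.     0.002]]
```

```bash
python3 -m crank '[[[0,0,0],[0,0,-3],1],[[0,0,0],[0,0,-4],1],[[0,0,0],[0,0,-4],1],[[0,0,0],[0,0,-4],1],[[0,0,0],[0,0,-4],1],[[0,0,0],[0,0,-4],1],[[0,0,0],[0,0,-4],1],[[0,0,0],[0,0,-4],1],[[0,0,0],[0,0,-2],1],[[0,0,0],[0,0,0],1],[[0,0,0],[0,0,0],1]]'
python3 - <<'E'
from h import *
s,im=snap('wrist','w14.png');print(s['tool_pos'],s['wrist_force'],s['finger_gap']);crop('w14.png','w14c.png',210,160,330,250,6)
E
```

```text
t: 12.63
tool_pos: [0.5065, 0.0771, 0.0702]
eef_rot: [0.708, -0.706, 0.019, -0.019]
wrist_force: [1.7, 10.6, -2.4]
finger_gap: 0.0187
[0.50650425 0.07705439 0.07017966] [ 1.73503209 10.5818911  -2.41542614] 0.0187051005937059
```

View pics/w14c.png

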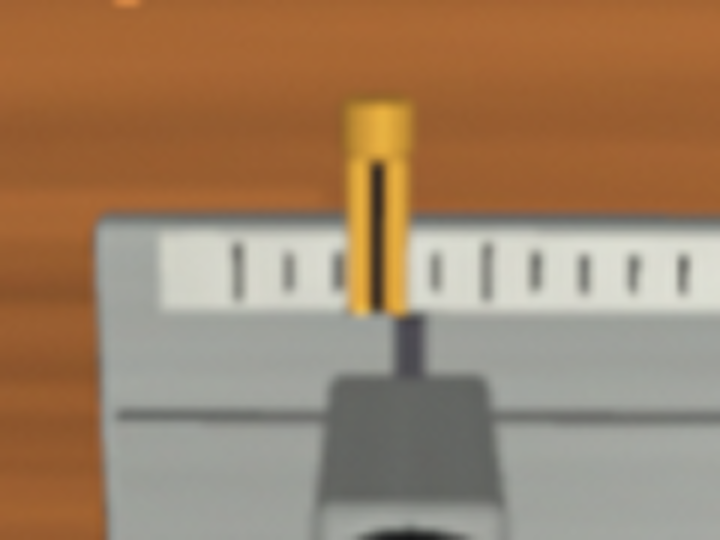

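View pics/w14.png

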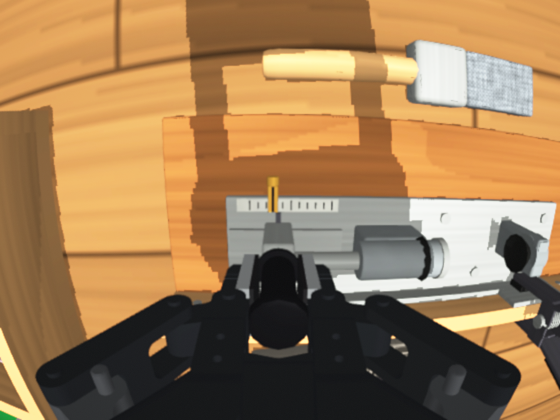

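The pointer is at crop x≈410 and the line at x≈377. At 49 px per 5 mm that leaves 3.3 mm.

```bash
python3 -m crank '[[[0,0,0],[0,0,-1.7],1],[[0,0,0],[0,0,-1.6],1],[[0,0,0],[0,0,0],1],[[0,0,0],[0,0,0],1],[[0,0,0],[0,0,0],1],[[0,0,0],[0,0,0],1],[[0,0,0],[0,0,0],1],[[0,0,0],[0,0,0],1],[[0,0,0],[0,0,0],1],[[0,0,0],[0,0,0],1]]'
python3 - <<'E'
from h import *
s,im=snap('wrist','w15.png');print(s['tool_pos'],s['wrist_force'],s['finger_gap'],s['qvel'].round(4));crop('w15.png','w15c.png',210,160,330,250,6)
snap('side','s15.png');crop('s15.png','s15c.png',190,80,330,210,5);snap('top','t15.png');crop('t15.png','t15c.png',130,150,290,270,4)
crop('w15.png','w15d.png',420,180,560,330,4)
E
```

```text
t: 13.52
tool_pos: [0.5063, 0.074, 0.0702]
eef_rot: [0.708, -0.706, 0.019, -0.019]
wrist_force: [1.9, 11.7, -2.5]
finger_gap: 0.0186
[0.5063365  0.07401219 0.07015511] [ 1.94231764 11.67353682 -2.51172606] 0.018638810744764114 [ 0.0014  0.0006  0.0033 -0.0007  0.0011  0.0007]
```

View pics/w15c.png

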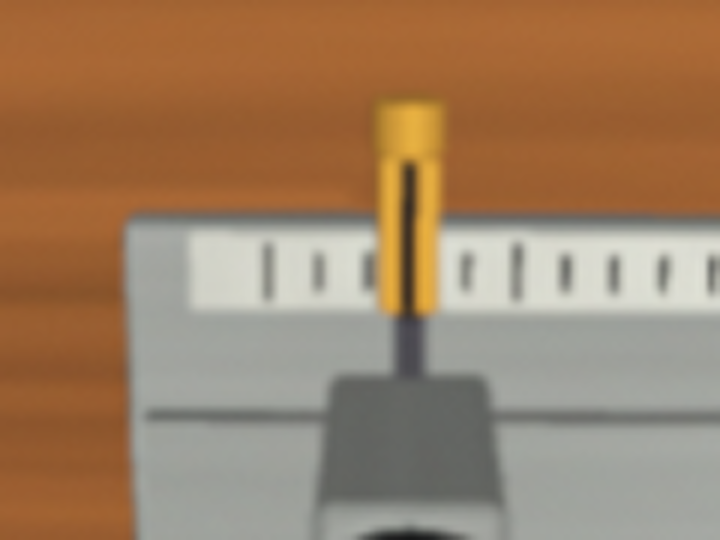

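View pics/w15d.png

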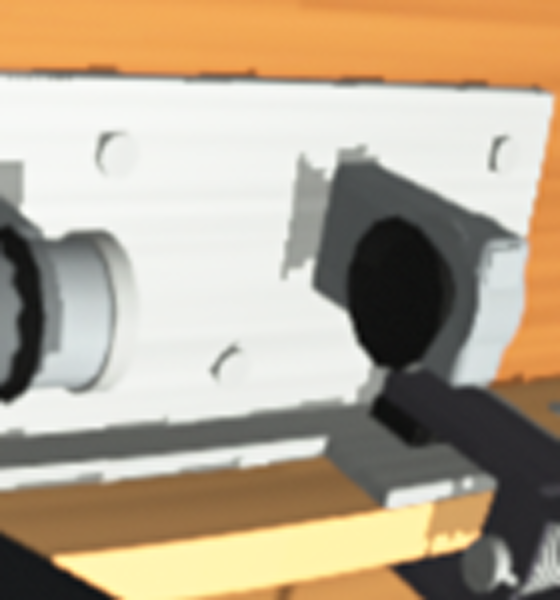

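View pics/t15c.png

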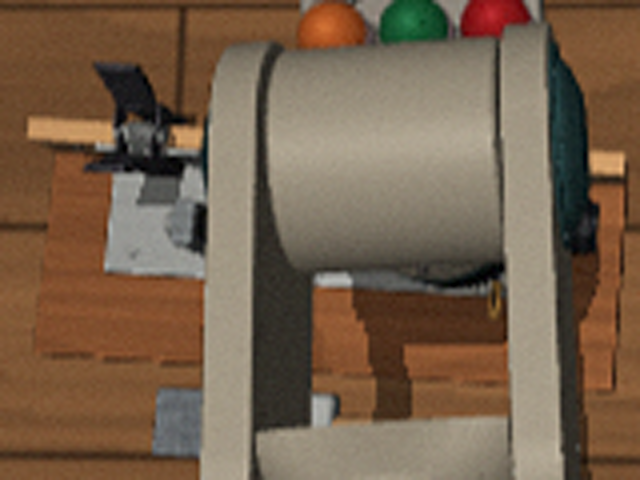

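The pointer (408) and line (408) coincide. The jig's corner sits at (105,270) in the top crop, the same as before. The clamp is upright on lug and fence, and the readings are steady. Handing in.

```bash
python3 -c "
from plant import robot
print(robot.hand_in());s=robot.sense();print(s['t'],s['finger_gap'],s['wrist_force'])"
```

```text
the job is handed in; nothing more can be done
None
the job is handed in; nothing more can be done
```

I moved the small clamp from the crate wall onto the lug and fence and let go of it. I then pulled the slide about 36 mm by its knob to the brass line and handed in at about 13.7 s, still holding it. The hand-in reports no verdict.

Last checks before hand-in:
- **Pointer:** it sat on the index line in the wrist view, both at crop column 408, well within the 5 mm allowed.
- **Slide:** the spring pulled on the wrist with about 11.7 N. The fingers were closed on the knob at an 18.6 mm gap, against its 16 mm post, and the arm was at rest.
- **Clamp:** it stood upright over lug and fence with nothing touching it. Its grip force cannot be measured directly, so I judged that from the pictures.
- **Jig:** its corner was at the same pixel in the top view as before the pull.
- **Bystanders:** I planned the moves clear of the tray, jar, bowl and brush and saw no contact, but I did not measure their positions afterwards.

The wrist and top views disagreed by about 2 to 3 mm on the fence, lug and knob. I used the wrist view for the clamp and for the knob's y, and a blend of the two for the knob's x.

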